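# Switch on the model-bench charger with its lever-lock switch

### The arm

A 7-joint arm with a two-finger parallel gripper is mounted at the origin on the work surface. World frame = base frame: x ahead of the robot, y to its left, z up, the work surface at z = 0. Lengths are in m, angles in rad, forces in N, time in s.
With the tool pointing down it reaches from about 0.425 to 0.875 m from the base axis. Payload 8.4 kg.
Tool frame: the origin (TCP) lies between the finger pads; the fingertips stand 25 mm ahead of it and the grasp point (between the pads) lies 6 mm ahead of it; z points along the fingers, y is the direction in which the jaws open and shut (so a half turn about z gives the same grasp; the last joint's range is limited). The gripper opens to 85 mm and grips with 20 to 120 N. Pads are 22 mm wide; open, the fingers measure 114 mm over their backs; the gripper's body (76 mm by 85 mm) begins 54 mm behind the grasp point. The pads swing forward as they close: fully open they stand 13 mm farther back than shut.
Start: joints at [1.058, 0.333, 0.04, 1.465, -0.013, 1.343, -0.059], TCP at [0.261, -0.595, 0.256] pointing down, gripper open.
Joint ranges: [-2.58, 2.58], [-0.38, 2.09], [-1.3, 1.39], [0.25, 2.4], [-1.5, 4.64], [0.08, 2.09], [-2.65, 2.65]. Speed limits (rad/s): [2.22, 2.22, 2.79, 2.79, 3.14, 3.14, 3.14].

### API

Orientations are given as a unit quaternion [x, y, z, w].
In Python, from plant import * gives the robot as it stands.
- The arm moves only by the shell command python3 -m creep 'ROWS' [OPENING] [FORCE]. ROWS is JSON, a list of rows, each a list of 6 numbers: the shift along the world's x, y, z as a fraction of full scale, then the turn, a rotation vector about the world's x, y, z as a fraction of full scale. A call has 1 to 8 rows; each row is the pose to reach, as a shift and turn from the pose measured when the call began, turning the shorter way round; what a row does not reach only later rows make up. Full scale, the value 1, is 0.3 m for a shift and 360 degrees for a turn. A row lasts 1/12 s, in which the tool goes at most 41.7 mm and 7.16 degrees, less where a joint would pass 70% of its speed; a pose out of reach is approached as far as the arm can. A call with a number of a shift or a turn outside -1 to 1 is refused whole. A call with a gripper value outside its range is refused whole. OPENING is the gripper command: -1 is shut, 1 is fully open, values between are in proportion, set as the call begins (- or left out, the last holds). The fingers move at their own pace and stop on an object; FORCE is the grip in N (left out, the last holds). Time passes only in rows, so rows that repeat a pose let the fingers close. It gives the time, the measured TCP pose, the force and the opening at its end, in the units of the state.
- get_state(): the state, without advancing time (a new reading comes with each control period).
- get_image(name): name is "scene" or "top"; returns a dict with "pixels" (384x512x3 uint8, blue, green, red), "z_map" (384x512 float32, m along the optical axis (not along the pixel's ray), 0 where there is no reading), "vertical_fov" (degrees; the focal length in pixels is half the picture's height over the tangent of half this angle, whatever the lens; pixels are square), "cx", "cy" (the principal point, pixels), "k1" (the pictures are not rectified: a ray, as slopes to the right and down, at radius r is drawn at 1 + k1 r^2 times it, then the intrinsics apply), "R" (3x3) and "t" (3): a world point X has camera coordinates R X + t. Camera axes: x right, y down, z forward; pixel columns grow to the right and rows downward; lengths in m; the calibration is good to about 2 mm. A picture is of the moment at which its call begins.
- finish_job(): hands the job in, once; it reports no verdict.
The state is a dict: "t": time; "joints": joint angles; "dq": joint speeds; "tau": joint torques, N m; "position": TCP position; "orientation": TCP orientation; "wrist_force": force on the tool from outside, world axes, zero at the start; "wrist_torque": the same for the moment, N m; "finger_gap": opening from 0.0 (shut) to 1.0 (fully open).
Only numpy, scipy, OpenCV 4.12 (cv2) and the standard library are available. Lean on these libraries where they do the work, as an engineer would, in place of code of your own. Each camera call takes 0.05 s, during which the arm holds its last target. There are 200 camera calls.

### The job

Switch on the battery charger, the wide grey case with two round meters on its top: pull up the collar on its switch lever, tip the lever over to the other side (away from the robot, towards the meters), and let the collar drop fully home there. Leave the switch of the smaller case without meters as it is.

Things in the scene. Friction and masses are not known exactly. Their poses are not given: they have to be found in the camera images.
- charger: Wide grey case, fixed: 200 (x) x 260 (y) x 90 mm high; origin under its centre, x (yaw within 0.3 rad) points away from the robot. Its switch is in the middle of the top; two round meters (54 mm wide, 4 mm proud) at x 60, y +-85 mm, binding posts 23 mm high at x -75, y -80 and -105, a loose nut near x -75, y 95. A like switch is on the smaller case (150 x 170 mm, no meters).
- collar_grip (a point): Centre of the charger's lock collar, the point to pinch: an aluminium block 20 (x) x 26 (y) x 40 mm long (z) on a steel rod. 25 mm of it is below this point, 15 above; the rod sticks out 12 mm more. z: up along the rod; y: level, along the hinge (pinch across y); x: the way it tips to on. The fixed hinge is 70 mm down -z while the collar is home, 32 mm below the case's top.
- lever (a joint): Lean of the charger's lever, rad. 0: off, leaning 0.42 from upright to -x, towards the robot; 0.42: upright; 0.84: on, leaning to +x, towards the meters. Starts at 0 to 0.08; stays where left (light friction). With the collar down two steel cheeks (8 mm thick in x, 20 mm high, up to 11 mm each side of the rod) stop it at about 0.11 from the off side, 0.73 from the on side.
- collar (a joint): How far the charger's collar is pulled up along the rod, m. 0: home; 0.016: upper stop. It must stay up by over 0.007 through the swing to clear the cheeks, so the grip point goes in an arc 78 to 86 mm from the hinge. A spring pulls it down with 3 N at home, 6 N at the top; let go beyond the cheeks it drops home and locks the lever.
- spare_lever (a joint): Lean of the like lever on the smaller case, same values; starts off, at 0 to 0.08, and is to stay off.
Things that resemble listed ones, but are neither listed nor needed, are in the scene too. What is shaped like the part that bears spare_lever but orange is not meant.

How it is judged:
By the outcome, as a careful person would: the job done as asked, in the order asked, and still so for the second after the job is handed in, with the robot touching nothing.
It also fails if it takes over 32 s, if anything falls off the work surface, if the arm or the gripper's body presses on something with over 40 N, if the wrist force passes 120 N, or if a joint passes its speed limit or range.

## Working session

There is one attempt and no reset: what is moved stays moved. The work goes in short steps, Python scripts to look and compute and a shell command to move; the robot and the scene stay as the last step left them, time stands still between calls to the robot, and variables do not carry over. Pictures are saved under pics/ and viewed, about 8 in all and at most 12, crops included, and the job is handed in when it is done.

```bash
mkdir -p pics; cat > h.py <<'E'
from plant import *
import numpy as np, cv2
def intr(im):
    f=192/np.tan(np.radians(im["vertical_fov"])/2)
    return f
def slopes(im,uv):
    f=intr(im); uv=np.atleast_2d(np.asarray(uv,float))
    d=np.c_[(uv[:,0]-im["cx"])/f,(uv[:,1]-im["cy"])/f]; s=d.copy()
    for _ in range(20): s=d/(1+im["k1"]*(s**2).sum(1,keepdims=True))
    return s
def ray(im,uv):
    s=slopes(im,uv); R=np.array(im["R"]);t=np.array(im["t"])
    return -R.T@t, (np.c_[s,np.ones(len(s))])@R
def plane(im,uv,z):
    c,d=ray(im,uv); return c+d*((z-c[2])/d[:,2:3])
def cloud(im):
    v,u=np.mgrid[0:384,0:512]; s=slopes(im,np.c_[u.ravel(),v.ravel()])
    z=im["z_map"].reshape(-1,1); P=np.c_[s,np.ones(len(s))]*z
    return ((P-np.array(im["t"]))@np.array(im["R"])).reshape(384,512,3)
def proj(im,X):
    c=np.array(im["R"])@X+np.array(im["t"]); s=c[:2]/c[2]; s=s*(1+im["k1"]*(s@s))
    return s*intr(im)+[im["cx"],im["cy"]]
E
python3 - <<'E'
from h import *
import pickle
for n in("scene","top"):
    im=get_image(n); pickle.dump(im,open(n+".pkl","wb"))
    cv2.imwrite(f"pics/{n}0.png",im["pixels"]); R=np.array(im["R"]); print(n,-R.T@np.array(im["t"]),R[2],im["vertical_fov"],im["k1"],(im["z_map"]>0).mean())
print(get_state())
E
```

```text
scene [ 0.71363352 -0.4723695   0.52379102] [-0.37860877  0.68947661 -0.61747664] 56.83175640782319 -0.06945667456613176 0.9959462483723959
top [0.37155067 0.00977741 0.86839191] [ 0.09633443 -0.00842995 -0.99531332] 51.300557743597025 0.006516092126210665 0.9960276285807291
{'t': 0.1, 'joints': array([ 1.05780491,  0.33381644,  0.03989026,  1.46618476, -0.01339083,
        1.34329883, -0.05849718]), 'dq': array([-0.00108225, -0.00093119,  0.00113222, -0.00265888, -0.00033152,
        0.00092885, -0.00078695]), 'tau': array([ 2.76879407e-03, -6.60021973e+01,  1.36931743e+00, -4.06479049e+01,
        1.69325725e-02,  8.88615759e-03,  5.51080427e-05]), 'position': array([ 0.26116991, -0.5948117 ,  0.25552486]), 'orientation': array([ 9.78675815e-01,  2.05409662e-01, -2.01338391e-04, -6.92019152e-04]), 'wrist_force': array([ 1.22856323,  0.33255997, -0.46516102]), 'wrist_torque': array([-0.0328963 , -0.02326756, -0.04525855]), 'finger_gap': 0.9975692277755053}
```

View pics/scene0.png

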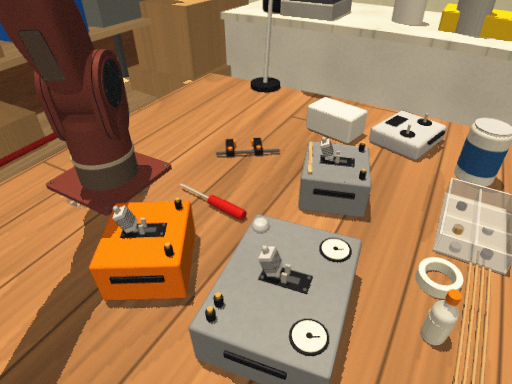

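View pics/top0.png

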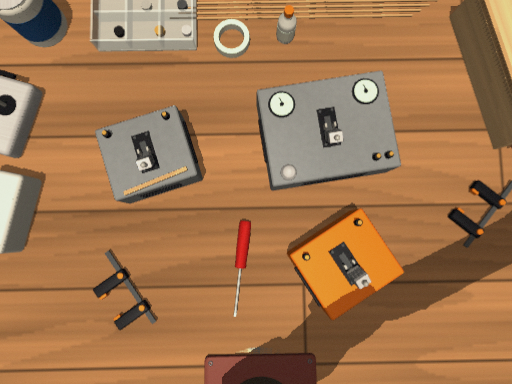

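The scene view shows the charger with its meters at about (336,249) and (309,337), and its collar at (268,260). In the top view the meters are at (281,104) and (365,91), with the collar near (336,138). Next I'll measure the meters, the case and the collar.

```bash
python3 - <<'E'
from h import *
import pickle
S=pickle.load(open("scene.pkl","rb"));T=pickle.load(open("top.pkl","rb"))
def meters(im,boxes):
    o=[]
    for (u,v) in boxes:
        p=im["pixels"][v-22:v+23,u-22:u+23].min(2); m=(p>200).astype(np.uint8)
        c=max(cv2.findContours(m,0,2)[0],key=cv2.contourArea); (x,y),_,_=cv2.fitEllipse(c); o.append((x+u-22,y+v-22))
    return np.array(o)
mt=meters(T,[(281,104),(365,91)]);ms=meters(S,[(336,249),(309,337)])
for im,m in((T,mt),(S,ms)):
    P=plane(im,m,.094);print(m.round(1),P.round(4)); d=P[0]-P[1];print("sep",np.linalg.norm(d),"yaw",np.arctan2(-d[0],d[1])); ya=np.arctan2(-d[0],d[1])
    print("origin",P.mean(0)[:2]-.06*np.array([np.cos(ya),np.sin(ya)]))
for a,b in zip(mt,ms):
    c1,d1=ray(T,a);c2,d2=ray(S,b);A=np.c_[d1[0],-d2[0]];k=np.linalg.lstsq(A,c2-c1,rcond=None)[0]
    print("tri",c1+d1[0]*k[0],c2+d2[0]*k[1])
for n,im in(("T",T),("S",S)):
    C=cloud(im); 
    for u,v in ([(300,150),(350,160),(336,138)] if n=="T" else [(240,300),(300,240),(268,255)]): print(n,u,v,C[v,u].round(4))
a=cv2.resize(T["pixels"][90:165,300:375],None,fx=7,fy=7,interpolation=0)[:, :400]
b=cv2.resize(S["pixels"][235:300,245:320],None,fx=8,fy=8,interpolation=0)[:, :]
a=cv2.resize(T["pixels"][100:155,310:350],(400,550),interpolation=0);b=cv2.resize(S["pixels"][240:295,250:290],(400,550),interpolation=0)
cv2.imwrite("pics/crop.png",np.hstack([a,b]))
E
```

```text
[[281.2 103.6]
 [365.1  90.5]] [[ 0.6223 -0.0491  0.094 ]
 [ 0.6463 -0.2172  0.094 ]]
sep 0.1698363967049116 yaw 0.14179977705270713
origin [ 0.57488307 -0.14160595]
[[335.1 248.5]
 [308.7 335.8]] [[ 0.6225 -0.0528  0.094 ]
 [ 0.6464 -0.2211  0.094 ]]
sep 0.1699487948199013 yaw 0.1410659486882361
origin [ 0.57507606 -0.14538631]
tri [ 0.62313639 -0.04926157  0.09135436] [ 0.62189712 -0.04989259  0.09100105]
tri [ 0.64742316 -0.21813517  0.09078321] [ 0.64587991 -0.21903383  0.0904991 ]
T 300 150 [ 0.5287 -0.0841  0.0908]
T 350 160 [ 0.5071 -0.1823  0.0902]
T 336 138 [ 0.5386 -0.1442  0.1467]
S 240 300 [ 0.5356 -0.2142  0.0907]
S 300 240 [ 0.5611 -0.0579  0.0892]
S 268 255 [ 0.5502 -0.1562  0.1389]
```

View pics/crop.png

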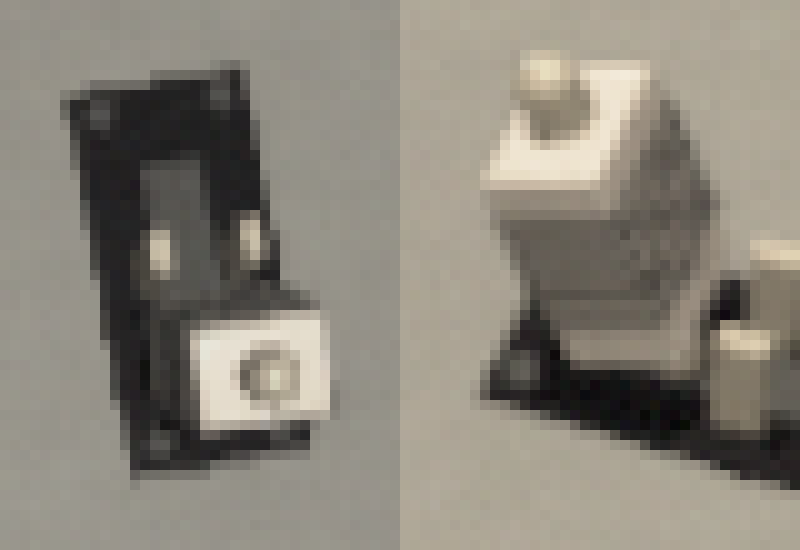

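The crop shows the collar's top face clearly in both views, with its centre at about (335.6,136.4) in top and (266.3,252.0) in scene. I'll triangulate that and compare it with the hinge geometry.

```bash
python3 - <<'E'
from h import *
import pickle
S=pickle.load(open("scene.pkl","rb"));T=pickle.load(open("top.pkl","rb"))
c1,d1=ray(T,(335.6,136.4));c2,d2=ray(S,(266.3,252.0));k=np.linalg.lstsq(np.c_[d1[0],-d2[0]],c2-c1,rcond=None)[0]
p,q=c1+d1[0]*k[0],c2+d2[0]*k[1];m=(p+q)/2;print("top face",p,q)
ya=.1414;X=np.array([np.cos(ya),np.sin(ya),0]);Y=np.array([-np.sin(ya),np.cos(ya),0]);Z=np.array([0,0,1.])
H=np.array([.575,-.1435,.058]);r=m-H;print("rel",r@X,r@Y,r@Z,"len",np.hypot(r@X,r@Z),"q",.42+np.arctan2(r@X,r@Z))
# block rows of the case top: blue edges check by depth: case mask centre
C=cloud(T);M=(abs(C[...,2]-.09)<.006);n,l=cv2.connectedComponents(M.astype(np.uint8));L=l[150,300]
pts=C[l==L][:,:2].astype(np.float32);rc=cv2.minAreaRect(pts);print("case rect",rc,np.median(C[l==L][:,2]))
from scipy.spatial.transform import Rotation as Ro
s=get_state();print(Ro.from_quat(s["orientation"]).as_matrix().round(3))
def tcp(q,ext,yo=0):
    a=q-.42;u=np.sin(a)*X+np.cos(a)*Z;return H+(.07+ext)*u+.0*Y, u
for qq in (0.02,.04,.06,.2,.42,.6,.84):
    for e in (0,.012): print(qq,e,tcp(qq,e)[0].round(4))
E
```

```text
top face [ 0.5447167  -0.14638038  0.13368248] [ 0.54281739 -0.14760463  0.13349503]
rel -0.03141343241828409 0.0009439921595049629 0.07558875699070347 len 0.08185636151025603 q 0.026132257689240768
case rect ((0.5747298002243042, -0.14135664701461792), (0.20177343487739563, 0.25994250178337097), 8.233710289001465) 0.08996715188078871
[[ 0.916  0.402 -0.001]
 [ 0.402 -0.916  0.001]
 [-0.    -0.001 -1.   ]]
0.02 0 [ 0.548  -0.1473  0.1225]
0.02 0.012 [ 0.5434 -0.148   0.1335]
0.04 0 [ 0.5493 -0.1472  0.123 ]
0.04 0.012 [ 0.5449 -0.1478  0.1342]
0.06 0 [ 0.5506 -0.147   0.1235]
0.06 0.012 [ 0.5464 -0.1476  0.1347]
0.2 0 [ 0.5599 -0.1457  0.1263]
0.2 0.012 [ 0.5573 -0.146   0.138 ]
0.42 0 [ 0.575  -0.1435  0.128 ]
0.42 0.012 [ 0.575  -0.1435  0.14  ]
0.6 0 [ 0.5874 -0.1417  0.1269]
0.6 0.012 [ 0.5895 -0.1414  0.1387]
0.84 0 [ 0.6033 -0.1395  0.1219]
0.84 0.012 [ 0.6081 -0.1388  0.1329]
```

```bash
cat > go.py <<'E'
from h import *
from scipy.spatial.transform import Rotation as Ro
ya=.1414;X=np.array([np.cos(ya),np.sin(ya),0]);Y=np.array([-np.sin(ya),np.cos(ya),0]);Z=np.array([0,0,1.])
H=np.array([.575,-.1435,.058])
def row(q,rad,qt=None,dy=0):
    "row numbers for TCP at radius rad from hinge at lean q, tool tilt for lean qt"
    s=get_state();qt=q if qt is None else qt
    U=lambda q:np.sin(q-.42)*X+np.cos(q-.42)*Z
    z=-U(qt);R=np.c_[np.cross(-Y,z),-Y,z]
    p=H+rad*U(q)+dy*Y
    rv=(Ro.from_matrix(R)*Ro.from_quat(s["orientation"]).inv()).as_rotvec()
    return np.r_[(p-s["position"])/.3,rv/(2*np.pi)].round(4)
def where():
    s=get_state();r=s["position"]-H;zt=Ro.from_quat(s["orientation"]).as_matrix()
    return dict(t=s["t"],rad=np.hypot(r@X,r@Z),q=.42+np.arctan2(r@X,r@Z),y=r@Y,tilt=.42+np.arctan2(-zt[:,2]@X,-zt[:,2]@Z),yerr=zt[:,1]@X,f=s["wrist_force"].round(1),gap=s["finger_gap"],j=s["joints"].round(2))
E
python3 -c "
from go import *
print(row(.03,.15),where())"
```

```text
[ 0.8579  1.4776 -0.196   0.0168 -0.06   -0.0428] {'t': 0.1, 'rad': np.float64(0.42322252536912075), 'q': np.float64(-0.6652220588159523), 'y': np.float64(-0.4025796072119221), 'tilt': np.float64(0.4204923794083487), 'yerr': np.float64(0.2690093277897583), 'f': array([ 1.2,  0.3, -0.5]), 'gap': 0.9975692277755053, 'j': array([ 1.06,  0.33,  0.04,  1.47, -0.01,  1.34, -0.06])}
```

```bash
python3 -m creep '[[0.1,0.12,0.05,0,0,-0.02],[0.2,0.24,0.05,0,0,-0.043],[0.3,0.36,0.05,0,0,-0.043],[0.4,0.48,0.05,0,0,-0.043],[0.5,0.6,0.05,0,0,-0.043],[0.6,0.75,0.05,0,0,-0.043],[0.7,0.9,0.05,0,0,-0.043],[0.75,1,0.05,0,0,-0.043]]' 0.4 60; python3 -c "
from go import *
print(row(.03,.15),where())"
```

```text
t: 0.77
position: [0.463, -0.3321, 0.2702]
orientation: [0.997, 0.072, -0.0, -0.001]
wrist_force: [1.5, -1.7, 0.2]
finger_gap: 0.702
[ 1.851e-01  6.018e-01 -2.449e-01  8.600e-03 -6.150e-02 -4.000e-04] {'t': 0.7667, 'rad': np.float64(0.2528378007466134), 'q': np.float64(-0.1547622078507987), 'y': np.float64(-0.17090663837751577), 'tilt': np.float64(0.4203398467798615), 'yerr': np.float64(0.0023030464397100826), 'f': array([ 1.5, -1.7,  0.2]), 'gap': 0.7022268824222071, 'j': array([ 0.66,  0.17, -0.13,  1.64,  0.02,  1.33, -0.9 ])}
```

```bash
python3 -m creep '[[0.03,0.1,0,0,-0.01,0],[0.06,0.2,0,0.003,-0.025,0],[0.1,0.33,0,0.006,-0.045,0],[0.14,0.46,-0.05,0.0086,-0.0615,0],[0.185,0.6,-0.1,0.0086,-0.0615,0],[0.185,0.6,-0.2,0.0086,-0.0615,0],[0.185,0.602,-0.245,0.0086,-0.0615,0],[0.185,0.602,-0.245,0.0086,-0.0615,0]]'; python3 -c "
from go import *
print(row(.03,.076),where())
cv2.imwrite('pics/s2.png',get_image('scene')['pixels'])"
```

```text
t: 1.43
position: [0.5163, -0.1498, 0.193]
orientation: [0.979, 0.071, 0.191, -0.015]
wrist_force: [0.3, 0.4, 0.2]
finger_gap: 0.7
[ 0.1002  0.0074 -0.2156 -0.0003 -0.0009 -0.0007] {'t': 1.4333, 'rad': np.float64(0.14727875358356154), 'q': np.float64(0.008080595767766152), 'y': np.float64(0.0020459070413161055), 'tilt': np.float64(0.035415535855802205), 'yerr': np.float64(0.004509236201144248), 'f': array([0.3, 0.4, 0.2]), 'gap': 0.6995454293989826, 'j': array([ 0.58, -0.04, -0.27,  2.08, -0.26,  0.77, -0.96])}
```

View pics/s2.png

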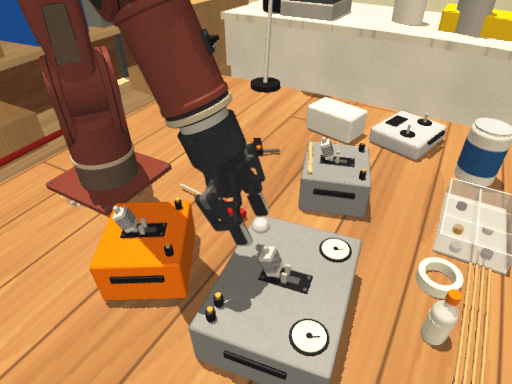

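The picture shows the gripper above and behind the charger's collar (268,255), tilted along the rod, with nothing touching. Next I descend along the rod.

```bash
python3 -m creep '[[0.03,0.004,-0.05,0,0,0],[0.05,0.007,-0.1,0,0,0],[0.075,0.007,-0.15,0,-0.001,-0.0005],[0.095,0.007,-0.19,0,-0.001,-0.0005],[0.1,0.007,-0.213,0,-0.001,-0.0005],[0.1,0.007,-0.213,0,-0.001,-0.0005]]'; python3 -c "
from go import *
print(row(.03,.076),where())"
```

```text
t: 1.98
position: [0.5474, -0.1492, 0.1307]
orientation: [0.978, 0.069, 0.194, -0.014]
wrist_force: [-0.4, 0.4, -0.6]
finger_gap: 0.699
[-0.0033  0.0056 -0.0081 -0.0003  0.0003  0.0001] {'t': 1.9833, 'rad': np.float64(0.07797519365068607), 'q': np.float64(0.05062130572664958), 'y': np.float64(-0.0017973495588857423), 'tilt': np.float64(0.02790244991176072), 'yerr': np.float64(-0.0006034410050782081), 'f': array([-0.4,  0.4, -0.6]), 'gap': 0.6985777645926023, 'j': array([ 0.56,  0.09, -0.28,  2.09, -0.23,  0.61, -0.99])}
```

```bash
python3 -m creep '[[-0.0033,0.0056,-0.008,0,0,0],[-0.0033,0.0056,-0.008,0,0,0],[-0.0033,0.0056,-0.008,0,0,0],[-0.0033,0.0056,-0.008,0,0,0],[-0.0033,0.0056,-0.008,0,0,0],[-0.0033,0.0056,-0.008,0,0,0],[-0.0033,0.0056,-0.008,0,0,0],[-0.0033,0.0056,-0.008,0,0,0]]' -1 25; python3 -c "
from go import *
print(row(.03,.076),where())
im=get_image('scene')['pixels'][190:320,200:340];cv2.imwrite('pics/s3.png',cv2.resize(im,None,fx=4,fy=4))"
```

```text
t: 2.65
position: [0.5466, -0.1482, 0.1293]
orientation: [0.978, 0.069, 0.195, -0.014]
wrist_force: [-4.4, -1.1, 6.8]
finger_gap: 0.301
[-0.0008  0.0021 -0.0034 -0.0001  0.0005  0.0002] {'t': 2.65, 'rad': np.float64(0.07688428356783189), 'q': np.float64(0.036699586401932105), 'y': np.float64(-0.0006669407279275088), 'tilt': np.float64(0.026854077190143377), 'yerr': np.float64(-0.0012449536283309797), 'f': array([-4.4, -1.1,  6.8]), 'gap': 0.3009176810819795, 'j': array([ 0.55,  0.09, -0.29,  2.1 , -0.23,  0.61, -0.99])}
```

View pics/s3.png

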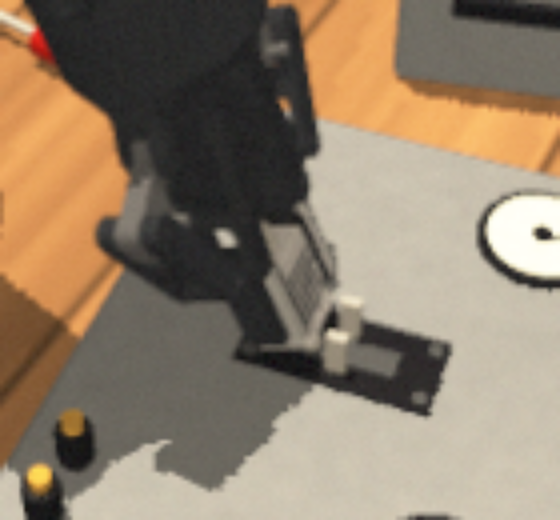

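The collar is pinched: the gap of 0.30 is about 26 mm and the side force is low. Next I grip harder and pull up 12 mm along the rod.

```bash
python3 -c "
from go import *
print(row(.033,.089,.03))"; python3 -m creep '[[0,0,0,0,0,0],[-0.004,0,0.01,0,0,0],[-0.008,0,0.02,0,0,0],[-0.012,0,0.03,0,0,0],[-0.0155,0,0.037,0,0,0],[-0.0155,0,0.037,0,0,0],[-0.0155,0,0.037,0,0,0]]' -1 70; python3 -c "
from go import *
w=where();print(w)
for q in(.2,.36,.52,.68,.84,.86): print(q,row(q,.0895))
im=get_image('scene')['pixels'][190:320,200:340];cv2.imwrite('pics/s4.png',cv2.resize(im,None,fx=4,fy=4))"
```

```text
[-0.0162 -0.      0.0371 -0.0001  0.0005  0.0002]
t: 3.28
position: [0.542, -0.1487, 0.1405]
orientation: [0.978, 0.068, 0.195, -0.014]
wrist_force: [2.9, -5.8, -5.3]
finger_gap: 0.292
{'t': 3.2833, 'rad': np.float64(0.08904222705755692), 'q': np.float64(0.034975936328778046), 'y': np.float64(-0.0004528551650842493), 'tilt': np.float64(0.02654984081404843), 'yerr': np.float64(-0.001774089365560005), 'f': array([ 2.9, -5.8, -5.3]), 'gap': 0.2916425689851174, 'j': array([ 0.56,  0.07, -0.28,  2.1 , -0.23,  0.63, -0.99])}
0.2 [ 0.0457  0.008   0.0161 -0.0038  0.0273  0.0003]
0.36 [ 0.0924  0.0147  0.0227 -0.0074  0.0526  0.0003]
0.52 [ 0.1396  0.0214  0.0218 -0.011   0.0778  0.0003]
0.68 [ 0.1861  0.028   0.0132 -0.0145  0.103   0.0003]
0.84 [ 0.2306  0.0343 -0.0027 -0.0181  0.1282  0.0003]
0.86 [ 0.236   0.0351 -0.0052 -0.0186  0.1313  0.0003]
```

View pics/s4.png

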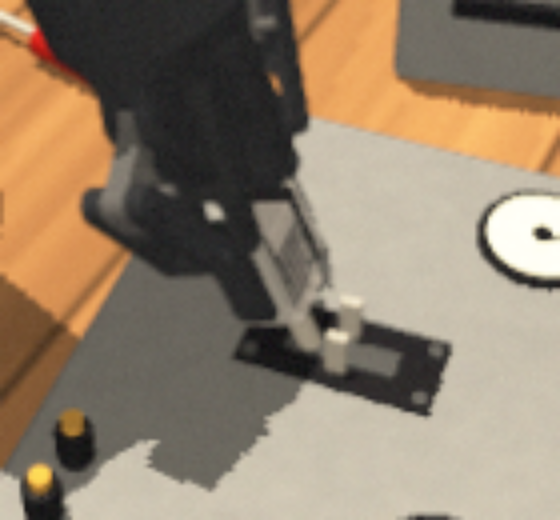

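The lift worked: the collar bottom is clear of its seat and the force fits the spring. Now the first half of the swing along the arc.

```bash
python3 -m creep '[[0.023,0.004,0.009,-0.002,0.0137,0],[0.0457,0.008,0.0165,-0.0038,0.0273,0],[0.069,0.0113,0.0205,-0.0056,0.04,0],[0.0924,0.0147,0.023,-0.0074,0.0526,0],[0.116,0.018,0.0235,-0.0092,0.0652,0],[0.1396,0.0214,0.022,-0.011,0.0778,0],[0.1396,0.0214,0.022,-0.011,0.0778,0]]'; python3 -c "
from go import *
w=where();print(w)
for q in(.6,.68,.76,.84,.86): print(q,row(q,.0895))"
```

```text
t: 3.92
position: [0.5836, -0.1428, 0.1444]
orientation: [0.996, 0.07, -0.055, 0.004]
wrist_force: [-8.8, -4.8, -4.8]
finger_gap: 0.295
{'t': 3.9167, 'rad': np.float64(0.0868310823063508), 'q': np.float64(0.5195475045751015), 'y': np.float64(-0.000504447170665135), 'tilt': np.float64(0.5311923043467638), 'yerr': np.float64(-0.0005648564227324516), 'f': array([-8.8, -4.8, -4.8]), 'gap': 0.2947297598581018, 'j': array([ 0.35,  0.4 , -0.26,  1.62,  0.14,  1.24, -1.37])}
0.6 [ 0.0242  0.0051  0.0055 -0.0014  0.0109  0.0001]
0.68 [ 0.0472  0.0084  0.0003 -0.0032  0.0235  0.0001]
0.76 [ 0.0698  0.0116 -0.0067 -0.005   0.0361  0.0001]
0.84 [ 0.0917  0.0148 -0.0156 -0.0068  0.0487  0.0001]
0.86 [ 0.0971  0.0155 -0.0181 -0.0072  0.0518  0.0001]
```

```bash
python3 -m creep '[[0.012,0.0025,0.006,-0.0007,0.0055,0],[0.0242,0.005,0.0055,-0.0014,0.011,0],[0.0357,0.0067,0.0035,-0.0023,0.017,0],[0.0472,0.0084,0.0005,-0.0032,0.0235,0],[0.0698,0.0116,-0.0067,-0.005,0.036,0],[0.0917,0.0148,-0.0156,-0.0068,0.0487,0],[0.096,0.0153,-0.0175,-0.0072,0.0515,0],[0.096,0.0153,-0.0175,-0.0072,0.0515,0]]'; python3 -c "
from go import *
w=where();print(w)
for q,r in((.85,.0895),(.85,.078)): print(q,row(q,r))
im=get_image('scene')['pixels'][190:320,200:340];cv2.imwrite('pics/s5.png',cv2.resize(im,None,fx=4,fy=4))"
```

```text
t: 4.58
position: [0.6105, -0.139, 0.1364]
orientation: [0.973, 0.069, -0.222, 0.016]
wrist_force: [-9.9, -4.6, -1.6]
finger_gap: 0.292
{'t': 4.5833, 'rad': np.float64(0.08618867404726885), 'q': np.float64(0.8478533707755787), 'y': np.float64(-0.0005792137049803906), 'tilt': np.float64(0.868123774930672), 'yerr': np.float64(-0.0007184713734039367), 'f': array([-9.9, -4.6, -1.6]), 'gap': 0.29150241547382405, 'j': array([ 0.23,  0.68, -0.22,  1.29,  0.21,  1.64, -1.43])}
0.85 [ 0.0048  0.0026  0.0098  0.0004 -0.0029  0.0001]
0.85 [-0.011   0.0004 -0.0251  0.0004 -0.0029  0.0001]
```

View pics/s5.png

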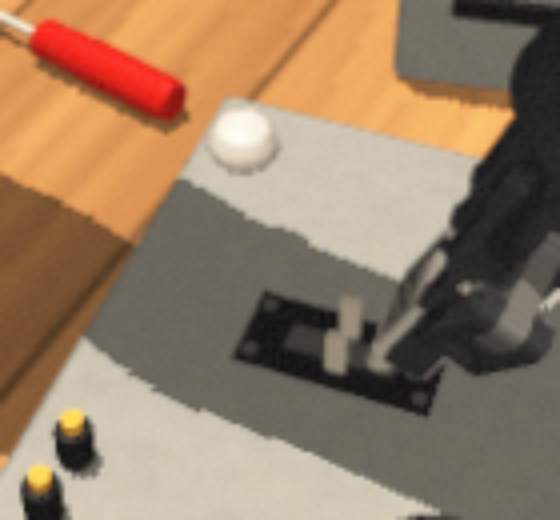

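The lever is beyond the cheeks (340,335 in the crop). Next I lower the collar along the rod, then release it.

```bash
python3 -m creep '[[-0.004,0.0005,-0.01,0,0,0],[-0.0085,0.0005,-0.0195,0,0,0],[-0.0125,0.0003,-0.0285,0,0,0],[-0.0125,0.0003,-0.0285,0,0,0],[-0.0125,0.0003,-0.0285,0,0,0]]'; python3 -c "
from go import *
print(where())"; python3 -m creep '[[0,0,0,0,0,0],[0,0,0,0,0,0],[0,0,0,0,0,0],[0,0,0,0,0,0],[0,0,0,0,0,0],[0,0,0,0,0,0]]' 0.3; python3 -c "
from go import *
w=where();print(w)
print(row(.84,.16),row(.84,.2,.42))"
```

```text
t: 5.05
position: [0.6066, -0.1395, 0.1284]
orientation: [0.973, 0.068, -0.221, 0.016]
wrist_force: [-2.7, -5.4, -2.4]
finger_gap: 0.29
{'t': 5.05, 'rad': np.float64(0.07728161300954663), 'q': np.float64(0.8447680580401637), 'y': np.float64(-0.0005100313503897566), 'tilt': np.float64(0.8659011141842534), 'yerr': np.float64(-0.001355847802482537), 'f': array([-2.7, -5.4, -2.4]), 'gap': 0.2903131597096605, 'j': array([ 0.24,  0.67, -0.22,  1.31,  0.21,  1.62, -1.43])}
t: 5.55
position: [0.6067, -0.1393, 0.1285]
orientation: [0.973, 0.068, -0.22, 0.016]
wrist_force: [-0.2, 0.2, -0.7]
finger_gap: 0.649
{'t': 5.55, 'rad': np.float64(0.07741328262461783), 'q': np.float64(0.8460619741643554), 'y': np.float64(-0.0002706941324264131), 'tilt': np.float64(0.8656207567551519), 'yerr': np.float64(-0.0011154240872806654), 'f': array([-0.2,  0.2, -0.7]), 'gap': 0.6487965191789035, 'j': array([ 0.24,  0.67, -0.22,  1.31,  0.21,  1.62, -1.43])}
[ 1.096e-01  1.650e-02  2.520e-01  7.000e-04 -4.000e-03  2.000e-04] [ 1.634e-01  2.420e-02  3.738e-01  1.010e-02 -7.020e-02  2.000e-04]
```

Released. Next I retreat straight along the rod, then up and well clear to look.

```bash
python3 -m creep '[[0.025,0.004,0.058,0,0,0],[0.055,0.008,0.126,0,0,0],[0.085,0.012,0.19,0,0,0],[0.11,0.0165,0.252,0,0,0],[0.12,0.05,0.35,0,0,0],[0.12,0.15,0.45,0,0,0],[0.1,0.27,0.5,0,-0.02,0],[0.1,0.38,0.5,0,-0.03,0]]' && python3 -m creep '[[0,0.12,0,0,0,0],[0,0.24,0,0,0,0],[0,0.36,0,0,0,0],[0,0.48,0,0,0,0],[0,0.48,0,0,0,0]]'; python3 - <<'E'
from go import *
import pickle
S=get_image("scene");T=get_image("top");pickle.dump((S,T),open("end.pkl","wb"))
a=cv2.resize(T["pixels"][85:150,305:365],(370,400),interpolation=0);b=cv2.resize(S["pixels"][235:300,250:315],(400,400),interpolation=0)
cv2.imwrite("pics/e.png",np.hstack([a,b]));cv2.imwrite("pics/efull.png",S["pixels"])
E
```

```text
t: 6.22
position: [0.6382, -0.0232, 0.2812]
orientation: [0.99, 0.066, -0.123, 0.021]
wrist_force: [-0.3, 1.4, 2.4]
finger_gap: 0.649
t: 6.63
position: [0.6363, 0.1306, 0.2812]
orientation: [0.99, 0.072, -0.124, 0.019]
wrist_force: [-0.1, 1.8, 0.9]
finger_gap: 0.647
```

View pics/e.png

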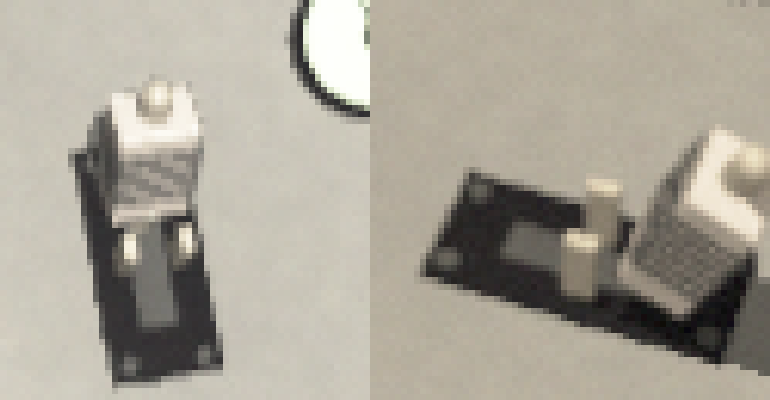

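View pics/efull.png

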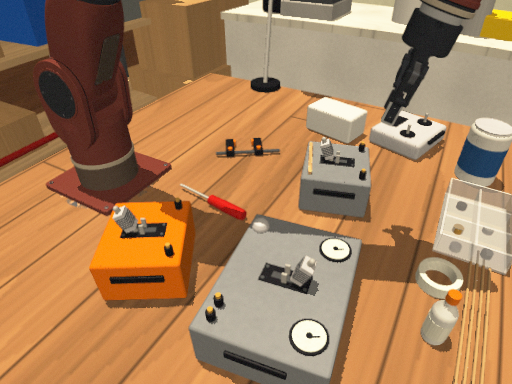

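The lever leans toward the meters with its collar beyond the cheeks, and the spare and orange switches look unchanged. I'll check numerically from the depth maps that the collar is home.

```bash
python3 - <<'E'
from go import *
import pickle
S,T=pickle.load(open("end.pkl","rb"));S0=pickle.load(open("scene.pkl","rb"));T0=pickle.load(open("top.pkl","rb"))
for n,im,sg in(("T0",T0,-1),("S0",S0,-1),("T",T,1),("S",S,1)):
    P=cloud(im).reshape(-1,3)-H; x,y,z=P@X,P@Y,P[:,2]; k=(abs(y)<.02)&(z>.04)&(z<.11)&(abs(x)<.07)
    for q in ([.03] if sg<0 else [.8,.84]):
        a=q-.42; L=np.sin(a)*x+np.cos(a)*z; tr=np.cos(a)*x-np.sin(a)*z; m=k&(abs(tr)<.009)&(L>.07)
        h,e=np.histogram(L[m],np.arange(.07,.112,.003)); print(n,q,h,"xmid",np.percentile(tr[k&(L>.06)],[5,95]).round(4))
print("bins",np.arange(.07,.112,.003).round(3))
d=cv2.absdiff(S["pixels"][140:215,295:375],S0["pixels"][140:215,295:375]).max(2);print("spare diff",(d>40).sum(),"orange",(cv2.absdiff(S["pixels"][195:305,90:200],S0["pixels"][195:305,90:200]).max(2)>40).sum())
E
```

```text
T0 0.03 [ 3  3  4  6 62 36  3 10 11  2  0  0  0] xmid [-0.0075  0.0114]
S0 0.03 [23 17 26 21 92 13 16 12 17  0  0  0  0] xmid [-0.0082  0.0097]
T 0.8 [15 15 20 19 45 39  5  8 14  1  0  0  0] xmid [-0.0074  0.0103]
T 0.84 [ 8 10 14  9 47 42  6  7 15  1  0  0  0] xmid [-0.0101  0.0071]
S 0.8 [23 19 31 20 84 37 11 13 22  0  0  0  0] xmid [-0.0084  0.0112]
S 0.84 [20 14 20 16 94 36 10 12 24  0  0  0  0] xmid [-0.0111  0.0082]
bins [0.07  0.073 0.076 0.079 0.082 0.085 0.088 0.091 0.094 0.097 0.1   0.103
 0.106 0.109]
spare diff 0 orange 2118
```

```bash
python3 -c "
from plant import *
s=get_state();print(s['t'],s['wrist_force']);print(finish_job())"
```

```text
6.7333 [ 0.23643434 -0.00293051  0.65075686]
the job is handed in; nothing more can be done
None
```

The battery charger is switched on, and I handed the job in at about 6.7 s of the 32 s. I pinched the collar and pulled it up about 12 mm. I then swung the lever over the cheeks towards the meters, lowered the collar home along the rod, let go and moved clear.

**Charger lever:** it leans at about 0.82 rad on the on side, beyond the cheeks. The collar's top face is about 85 mm from the hinge, the same as when it was home at the start. The rod sticks out about 11 mm above it, against the 12 mm given. Both cameras agree.

**Spare switch:** the smaller case is unchanged in the scene camera, with no differing pixels.

**Forces:** the wrist force never read above about 12 N at the end of any move, and was about 0.7 N, close to zero, when I handed in.

**Disagreements:**
- The two cameras differed by about 4 mm in the charger's y position at first. I used the mean, and the side force at the pinch was about 1 N (about 6 N once I gripped harder).
- Many pixels changed around the orange box. I put this down to the arm's moving shadow, since its switch looks the same in the pictures.

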